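# Clamp a painted coupon on an infrared spectrometer

## Robot

A 7-joint arm with a two-finger parallel gripper is mounted at the origin on the work surface. World frame = base frame: x ahead of the robot, y to its left, z up, the work surface at z = 0. Lengths are in m, angles in degrees, forces in N, time in s.
With the tool pointing down it reaches from about 0.35 to 0.775 m from the base axis. Payload 3.1 kg.
Tool frame: the origin (TCP) lies on the centre line of the jaws, within the pads' length; the fingertips stand 17 mm ahead of it and the grasp point (between the pads) lies 2 mm behind it (robot.tip_reach is the distance from the TCP to the fingertips, in m); z points along the fingers, y is the line along which they close (so a half turn about z gives the same grasp; the last joint's range is limited). The gripper opens to 85 mm and grips with 20 to 120 N. Pads are 22 mm wide; open, the fingers measure 114 mm over their backs; the gripper's body (76 mm by 85 mm) begins 54 mm behind the grasp point. The pads swing forward as they close: fully open they stand 13 mm farther back than shut.
Start: joints at [-72.061, 17.813, 0.802, 86.603, -0.252, 75.585, -1.558], TCP at [0.191, 0.516, 0.248] pointing down, gripper open.
Joint ranges: [-154.91, 154.91], [-16.99, 109.72], [-72.82, 74.43], [7.12, 147.25], [-82.49, 262.49], [11.32, 116.49], [-174.64, 174.64]. Speed limits (degrees/s): [159.86, 159.86, 180, 180, 180, 180, 180].

## Interface

Orientations are given as [roll, pitch, yaw] about the fixed x, y, z axes, in that order (R = Rz(yaw) Ry(pitch) Rx(roll)).
In Python, from station import robot, fingers, vision, workorder, recognise gives the robot as it stands. Calls block until the motion is done:
- robot.move_to(position, orientation): joint-space move of the TCP to a pose.
- robot.line_to(position, orientation=None, velocity=0.15, f_stop=None): straight line of the TCP; orientation=None keeps the orientation; velocity is the mean speed in m/s. With f_stop (N) it stops when the force on the tool has changed by that much, and returns True; else False.
- robot.move_j(angles): joint-space move.
- fingers.gripper_to(opening, force=None): opening from 0.0 (shut) to 1.0 (fully open); force is the grip in N (None keeps the last); returns when the fingers have stopped.
- robot.pause(seconds).
- robot.inverse_kinematics(position, orientation): joint angles nearest the present ones, or None.
- vision.grab_frame(name): name is "side" or "top"; returns the picture (480x640x3 uint8, red, green, blue); there is no depth.
- vision.calibration(name): a dict with "mtx" (3x3 intrinsics, pixels), "extrinsics" (4x4, takes a point from world to camera coordinates). Camera axes: x right, y up, looking along -z (the intrinsics and any distortion apply to the point x, -y, -z); pixel columns grow to the right and rows downward; lengths in m; the calibration is good to about 2 mm. A picture is of the moment at which its call begins. calibration takes no time and is no camera call.
A pose or a line that the arm cannot do raises robot.PlanningError and nothing moves.
- workorder.close_job(): hands the job in; it is judged then, once.
Trained networks look in the newest picture that a camera, given by its name, has taken for a name from the list of things; names that differ only in an ending like _2 or _b are one class to them, and where a whole thing is asked for, a point or a joint stands for the part that bears it (a point fixed in the world has none). Each returns a list of dicts, best first, with "p" (0 to 1); they miss things now and then, are a little off and sometimes report something else, mostly with a low value. They report only what shows in the picture. A call takes as long as a camera call.
- recognise(label, camera): "rect" ([centre column, centre row, width, height] in pixels, round what is visible of it).
Readings, each from a call of its own:
- robot.current_time_s(): time.
- robot.current_joint_positions(): joint angles.
- robot.current_dq(): joint speeds.
- robot.current_joint_torque(): joint torques, N m.
- robot.current_tool_pos(): TCP position.
- robot.current_eef_rot(): TCP orientation.
- robot.current_contact_force(): force on the tool from outside, world axes, zero at the start.
- robot.current_torque(): the same for the moment, N m.
- robot.current_finger_gap(): opening from 0.0 (shut) to 1.0 (fully open).
- robot.current_gripper_force(): force on a finger pad.
Only numpy, scipy, OpenCV 4.12 (cv2) and the standard library are available. Lean on these libraries where they do the work, as an engineer would, in place of code of your own. Each camera call takes 0.05 s, during which the arm holds its last target. There are 200 camera calls.

## Task

A painted coupon lies ready on the measuring window of the infrared spectrometer. With a fingertip or the outside of a finger, push the pressure arm round until it is fully home against its stop over the coupon, and then push its cam lever all the way down so that the anvil clamps the coupon. Do not shift or pick up the coupon, and leave all the other things where they are.

Things in the scene. Friction and masses are not known exactly. Their poses are not given: they have to be found in the camera images.
- spectrometer: white bench-top infrared spectrometer, fixed. Origin on the bench under the centre of the measuring window; x points from the window to its back, y to the left as seen from its front, z up. Its low sample deck (top 65 mm high) spans x = -85 to 75, y = -110 to 110 mm; behind it the optics housing, 125 mm high, spans x = 75 to 275 mm, with a blue folder (7 mm) on it. The arm's post stands at (0, -85) mm
- window (a point): centre of the measuring window, on the top face of a round steel plate, 62 mm in diameter, 69 mm above the bench. The coupon lies on it
- post (a point): point on the vertical axis about which the pressure arm turns, level with the middle of the strap, 94 mm above the bench; axes as the spectrometer's
- pressure_arm (a joint): swing of the pressure arm about the post, rad. 0 = fully home at its stop: it points from the post along the spectrometer's +y, the anvil over the window. It grows as it swings away, counter-clockwise from above (at 1.57 it points along the spectrometer's -x; at most 2.1). Starts at 0.95 to 1.95. Friction holds it where it is left; about 2 N at the nose moves it
- nose (a point): middle of the arm's nose, 112 mm from the post axis: the place to push. y points along the arm away from the post, x across it towards home. The arm is an aluminium strap 18 mm wide, 88 to 100 mm above the bench; at 85 mm its head, 28 mm square, has a fork 122 mm high for the lever; the nose beyond, 16 mm wide, ends at 129 mm in an upturned tab 20 mm wide, 118 mm high
- cam_lever (a joint): angle of the cam lever above level, rad. 0 = right down, flat back along the strap from the head towards the post (top then 117.5 mm above the bench). Starts up, at 0.85 to 1.05 (at most 1.05). It moves with the arm. Friction holds it where it is left; 2 to 5 N down on it moves it, least near its end. Smooth. It drives the anvil down 7 mm
- lever_pivot (a point): middle of the lever's pin in the head, 85 mm from the post axis and 112 mm above the bench; axes as nose
- lever_tip (a point): centre of the upper face of the lever's black grip plate (20 mm wide, 24 mm long, its far end 70 mm from the pin), 58 mm from the pin. -y points along the lever away from the pin, z out of its upper face
- anvil: the small steel anvil, 10 mm in diameter, sprung under the arm's head, 85 mm from the post axis: 3 to 5 mm clear of the coupon while the lever is up, pressed on it with about 6 N when the lever is down. Origin on its axis, 6 mm below its tip
- coupon: the coupon, a round grey painted steel disc 25 mm in diameter and 4 mm thick, about 15 g, loose on the window; origin at the centre of its underside
- vial: crimped 20 ml glass vial, 23 mm in diameter, 75 mm tall, standing loose near the back left corner of the deck; origin at the centre of its foot
- tweezers: steel tweezers, 125 mm long, 8 mm high, lying loose on the front left of the deck; origin at the middle of their underside, x along their length
- dish: clear lidded dish with spare coupons, 92 mm in diameter, 16 mm high, loose on the bench before the right of the spectrometer; origin at the centre of its underside
- wash_bottle: white wash bottle with a bent spout, 64 mm in diameter, 193 mm tall in all, loose on the bench some 27 cm before the spectrometer's window; origin at the centre of its foot
- mouse: black computer mouse, 106 x 60 x 34 mm, loose on the bench before the left half of the spectrometer; origin at the centre of its underside
- jar: white screw-top jar with a black cap, 52 mm in diameter, 72 mm tall, loose on the bench to the right of the optics housing; origin at the centre of its foot

How it is judged (in metres and radians):
On the way, in this order (a step that is already met when the one before it is completed fails the run):
1. the pressure arm is fully home over the coupon, with its lever still up (value of joint pressure_arm below 0.05 rad and value of joint cam_lever above 0.6 rad), for 0.2 s.
2. with the arm home, the cam lever is pushed all the way down (value of joint pressure_arm below 0.05 rad and value of joint cam_lever below 0.1 rad), for 0.2 s.
At the end, for the whole second after the job is handed in: The pressure arm is home (within 0.05 rad of its stop), the cam lever is down (within 0.10 rad of its lower stop), and the anvil presses on the coupon with more than 2 N while the coupon lies flat within 8 mm of the middle of the window (all of step 2 and contact force between anvil and coupon above 2 N and horizontal distance between coupon and window below 0.008 m and angle between coupon's own z axis and vertical below 0.1 rad); the robot touches nothing.
It fails at once if the coupon is shifted by more than 5 mm or lifted (distance of coupon from where it was at the start of the episode above 0.005 m).
It fails at once if the vial or tweezers on the spectrometer are moved by more than 20 mm or tipped (distance of any of vial, tweezers from where it was at the start of the episode above 0.02 m or angle between any of vial, tweezers's own z axis and vertical above 0.35 rad).
It fails at once if the dish, wash bottle, mouse or jar on the bench is moved by more than 20 mm or tipped (distance of any of dish, wash_bottle, mouse, jar from where it was at the start of the episode above 0.02 m or angle between any of dish, wash_bottle, mouse, jar's own z axis and vertical above 0.35 rad).
It also fails if it takes over 48 s, if anything falls off the work surface, if the arm or the gripper's body presses on something with over 40 N, if the wrist force passes 120 N, or if a joint passes its speed limit or range.

## Working session

There is one attempt and no reset: what is moved stays moved. The work goes in short steps, each a Python script; the robot and the scene stay as the last script left them, time stands still between calls to the robot, and variables do not carry over. Pictures are saved under pics/ and viewed, at most 10 in all, crops included, and the job is handed in when it is done.

```bash
mkdir -p pics; python3 - <<'E'
from station import robot, fingers, vision, workorder, recognise
import cv2,numpy as np
for n in ("top","side"):
    im=vision.grab_frame(n); cv2.imwrite(f"pics/{n}0.png",im[:,:,::-1])
    c=vision.calibration(n); print(n,np.round(c["mtx"],1).tolist(),np.round(c["extrinsics"],4).tolist(),[k for k in c])
    for l in ("spectrometer","pressure_arm","nose","cam_lever","coupon","vial","tweezers","dish","wash_bottle","mouse","jar"):
        print(l,[(np.round(d["rect"]).tolist(),round(d["p"],2)) for d in recognise(l,n)[:2]])
print(robot.current_time_s())
E
```

```text
top [[482.7, 0.0, 326.0], [0.0, 482.7, 240.9], [0.0, 0.0, 1.0]] [[0.0228, -0.9997, 0.0005, 0.0713], [0.9996, 0.0228, 0.0142, -0.5581], [-0.0142, 0.0002, 0.9999, -0.8922], [0.0, 0.0, 0.0, 1.0]] ['mtx', 'extrinsics']
spectrometer [([368.0, 203.0, 258.0, 151.0], 0.59)]
pressure_arm [([282.0, 253.0, 90.0, 34.0], 0.85), ([244.0, 144.0, 55.0, 52.0], 0.58)]
nose [([282.0, 253.0, 87.0, 33.0], 0.58)]
cam_lever [([281.0, 253.0, 86.0, 35.0], 0.72), ([272.0, 256.0, 29.0, 17.0], 0.51)]
coupon [([321.0, 200.0, 19.0, 20.0], 0.49)]
vial [([355.0, 144.0, 16.0, 24.0], 0.5)]
tweezers [([295.0, 197.0, 5.0, 11.0], 0.71)]
dish [([240.0, 241.0, 48.0, 53.0], 0.79)]
wash_bottle [([145.0, 187.0, 97.0, 47.0], 0.87)]
mouse [([245.0, 145.0, 59.0, 48.0], 0.93)]
jar [([391.0, 295.0, 32.0, 30.0], 0.93)]
side [[504.0, 0.0, 314.5], [0.0, 504.0, 241.9], [0.0, 0.0, 1.0]] [[0.9978, -0.0662, -0.0037, -0.5728], [0.0447, 0.6308, 0.7747, -0.1544], [-0.0489, -0.7732, 0.6323, -0.7934], [0.0, 0.0, 0.0, 1.0]] ['mtx', 'extrinsics']
spectrometer [([353.0, 299.0, 191.0, 238.0], 0.79)]
pressure_arm [([285.0, 213.0, 40.0, 68.0], 0.87), ([354.0, 298.0, 192.0, 240.0], 0.33)]
nose [([285.0, 212.0, 35.0, 69.0], 0.74)]
cam_lever [([283.0, 195.0, 14.0, 24.0], 0.75)]
coupon [([343.0, 248.0, 17.0, 9.0], 0.48)]
vial [([403.0, 244.0, 17.0, 27.0], 0.82)]
tweezers [([370.0, 228.0, 71.0, 15.0], 0.78)]
dish [([298.0, 224.0, 45.0, 25.0], 0.89)]
wash_bottle [([335.0, 155.0, 30.0, 99.0], 0.66)]
mouse [([384.0, 213.0, 30.0, 26.0], 0.78)]
jar [([244.0, 330.0, 36.0, 48.0], 0.67)]
1.2
```

```bash
python3 - <<'E'
import cv2,numpy as np
a=cv2.imread("pics/top0.png")[100:340,80:480];cv2.imwrite("pics/t.png",cv2.resize(a,(800,480),interpolation=cv2.INTER_CUBIC))
a=cv2.imread("pics/side0.png")[90:390,200:500];cv2.imwrite("pics/s.png",cv2.resize(a,(600,600),interpolation=cv2.INTER_CUBIC))
E
```

```text
(no output)
```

View pics/t.png

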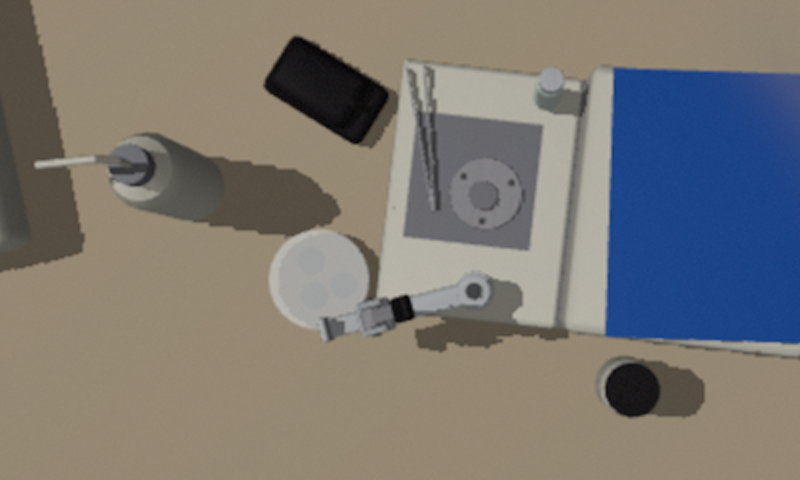

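View pics/s.png

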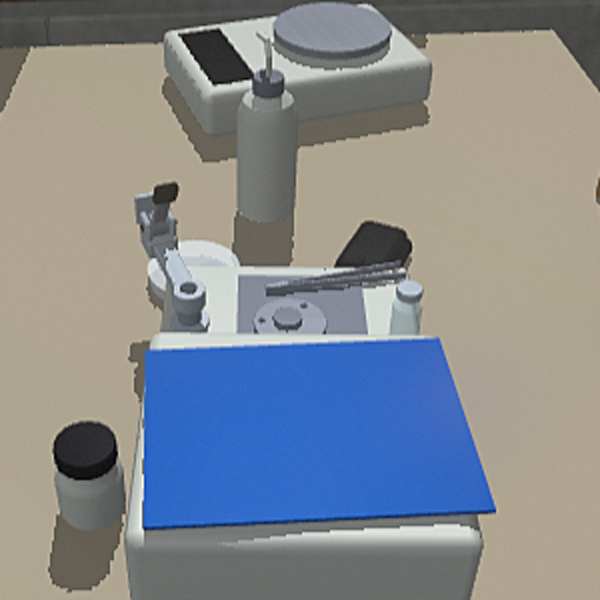

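```bash
cat > h.py <<'E'
import numpy as np
from station import robot, fingers, vision, workorder, recognise
def back(px,z,n="top"):
    c=vision.calibration(n);K=c["mtx"];E=np.array(c["extrinsics"])
    d=np.linalg.inv(K)@[px[0],px[1],1];d=E[:3,:3].T@(d*[1,-1,-1]);o=-E[:3,:3].T@E[:3,3]
    return (o+d*(z-o[2])/d[2])[:3]
def proj(p,n):
    c=vision.calibration(n);E=np.array(c["extrinsics"]);q=E[:3,:3]@p+E[:3,3]
    q=c["mtx"]@(q*[1,-1,-1]);return q[:2]/q[2]
E
python3 - <<'E'
from h import *
from scipy.optimize import least_squares
T=lambda u,v:(80+u/2,100+v/2)
S=lambda u,v:(200+u/2,90+v/2)
obs=[("top",T(485,195),(0,0,73)),("top",T(474,291),(0,-85,104)),("top",T(405,62),(-85,110,65)),("top",T(378,315),(-85,-110,65)),("top",T(558,326),(75,-110,65)),
("side",S(287,315),(0,0,73)),("side",S(188,288),(0,-85,104))]
def W(p,q): 
    c,s=np.cos(p[2]),np.sin(p[2]);q=np.array(q)/1000
    return np.array([p[0]+c*q[0]-s*q[1],p[1]+s*q[0]+c*q[1],q[2]])
f=lambda p:np.concatenate([proj(W(p,q),n)-px for n,px,q in obs])
r=least_squares(f,[.6,.06,-1.6],loss="soft_l1",f_scale=1.5);p=r.x;print(p,np.degrees(p[2]));print(f(p).round(1))
print("post",W(p,(0,-85,94)))
P=W(p,(0,-85,94))
for px,z in((T(327,328),.118),(T(374,316),.122)):
    b=back(px,z);d=b-P;print(b,np.hypot(d[0],d[1]),np.arctan2(d[1],d[0])-p[2]-np.pi/2)
for l,px,z in(("dish",(240,241),.016),("mouse",(245,145),.03),("bottle_tipcap",T(132,160),.16),("bottle body",T(165,180),.12),("vial",T(550,82),.14),("tw1",T(435,208),.07),("tw2",T(412,70),.07)):
    print(l,back(px,z).round(3))
for a in (0,.3,.6,1,1.4):pass
E
```

```text
[ 0.63041979  0.09175343 -1.64025826] -93.97987582130746
[-0.  -0.4  0.6  0.8 -2.9 -1.  -1.3 -1.2  0.8  1.8  0.6  1.4 -0.9  0.5]
post [0.54562477 0.09765295 0.094     ]
[0.51426909 0.21669276 0.118     ] 0.12310018737229679 1.8978130900379275
[0.52493843 0.17841399 0.122     ] 0.08336827623520726 1.8910097628783484
dish [0.552 0.241 0.016]
mouse [0.726 0.234 0.03 ]
bottle_tipcap [0.641 0.362 0.16 ]
bottle body [0.631 0.35  0.12 ]
vial [0.713 0.042 0.14 ]
tw1 [0.618 0.135 0.07 ]
tw2 [0.736 0.157 0.07 ]
```

```bash
cat >> h.py <<'E'
YAW=-1.64026; P=np.array([.5456,.0977])
def pose(a,r,off,tipz,flip=0):
    "TCP for tip beside the arm at angle a, radius r, off metres on the pushing (CCW) side"
    t=YAW+np.pi/2+a; u=np.array([np.cos(t),np.sin(t)]); n=np.array([-u[1],u[0]])
    y=np.degrees(t)+flip
    return [*(P+r*u+off*n),tipz+robot.tip_reach],[180,0,(y+180)%360-180]
E
python3 - <<'E'
from h import *
print(robot.tip_reach,robot.current_eef_rot())
for fl in (0,180):
    for a in (1.893,1.4,.9,.4,-.03):
        q=robot.inverse_kinematics(*pose(a,.113,.03,.084,fl)); print(fl,a,None if q is None else np.round(q,0))
E
```

```text
0.017 [-1.79998518e+02  9.27107326e-04  1.59677117e+02]
0 1.893 [-44.  24.  26. 103. -13.  56.   2.]
0 1.4 [-44.  31.  30.  94. -17.  60. -23.]
0 0.9 [-42.  37.  35.  85. -22.  65. -46.]
0 0.4 [-38.  41.  38.  79. -26.  68. -69.]
0 -0.03 [-34.  43.  40.  78. -28.  69. -88.]
180 1.893 [-23.  23.  -2. 102.   1.  55. 170.]
180 1.4 [-24.  29.   1.  93.  -0.  59. 143.]
180 0.9 [-24.  34.   6.  84.  -4.  62. 120.]
180 0.4 [-23.  37.  12.  79.  -8.  65.  99.]
180 -0.03 [-24.  39.  21.  77. -14.  66.  83.]
```

Flip 0 is good. Touch the nose, then sweep.

```bash
python3 - <<'E'
from h import *
import cv2
fingers.gripper_to(0.0)
p,o=pose(1.893,.113,.055,.2); robot.move_to(p,o)
p,o=pose(1.893,.113,.055,.084); robot.line_to(p)
p,o=pose(1.893,.113,.0,.084); hit=robot.line_to(p,velocity=.03,f_stop=1.2)
c=robot.current_tool_pos(); t=YAW+np.pi/2+1.893
d=np.array(c[:2])-P; off=-d[0]*np.sin(t)+d[1]*np.cos(t)
print(hit,c,off,robot.current_contact_force(),robot.current_time_s())
im=vision.grab_frame("top"); im2=vision.grab_frame("side")
a=np.hstack([cv2.resize(im[140:300,200:360],(400,400)),cv2.resize(im2[130:290,230:390],(400,400))])
cv2.imwrite("pics/c1.png",a[:,:,::-1])
E
```

```text
True [0.49620361 0.20163524 0.10038128] 0.0218372882689503 [-0.27663724 -0.30948361  0.03187237] 5.5667
```

View pics/c1.png

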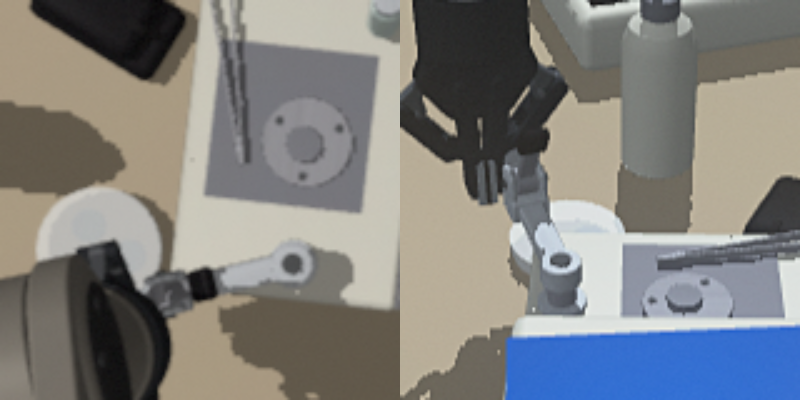

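The finger touches the nose at the predicted offset (about 22 mm) and clear of the lever; the coupon (crop 303,145) is undisturbed. Now I'll sweep the arm home.

```bash
python3 - <<'E'
from h import *
import cv2
for a in np.linspace(1.893,.0,13)[1:]:
    p,o=pose(a,.113,.0235,.084); s=robot.line_to(p,o,velocity=.08,f_stop=15)
    if s: print("stop at",a,robot.current_contact_force()); break
if not s:
    p,o=pose(-.09,.113,.0225,.084); s=robot.line_to(p,o,velocity=.02,f_stop=8)
c=robot.current_tool_pos();print(s,c,robot.current_contact_force(),robot.current_time_s())
d=np.array(c[:2])-P;t=YAW+np.pi/2
print("local",d[0]*np.cos(t)+d[1]*np.sin(t),-d[0]*np.sin(t)+d[1]*np.cos(t))
im=vision.grab_frame("top"); im2=vision.grab_frame("side")
a=np.hstack([cv2.resize(im[120:280,250:410],(400,400)),cv2.resize(im2[130:290,250:410],(400,400))])
cv2.imwrite("pics/c2.png",a[:,:,::-1])
E
```

```text
True [0.66039475 0.11114467 0.10051551] [0.85533732 0.48763023 0.00613852] 10.5917
local 0.11358474226985267 0.021379902484396085
```

View pics/c2.png

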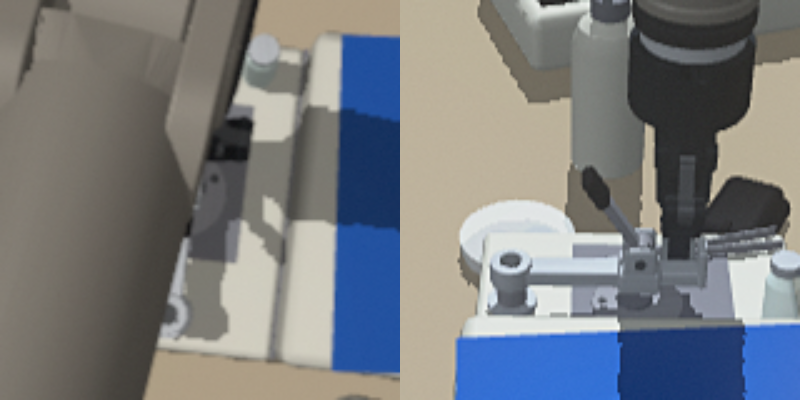

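```bash
python3 - <<'E'
from h import *
import cv2
def lat():
    d=np.array(robot.current_tool_pos()[:2])-P;t=YAW+np.pi/2
    return -d[0]*np.sin(t)+d[1]*np.cos(t)
p,o=pose(0,.113,.0,.084); s=robot.line_to(p,o,velocity=.015,f_stop=10)
print(s,"lat",lat(),robot.current_contact_force())
p,o=pose(0,.113,.05,.084); robot.line_to(p,o)
p,o=pose(0,.113,.05,.205); robot.line_to(p,o)
p,o=pose(0,.078,.0,.205); robot.line_to(p,o)
print(robot.current_tool_pos(),robot.current_time_s())
im2=vision.grab_frame("side");cv2.imwrite("pics/c3.png",cv2.resize(im2[110:290,240:420],(600,600))[:,:,::-1])
E
```

```text
True lat 0.021455195513217694 [ 0.48772917  0.62341268 -0.14541403]
[0.62352057 0.09341487 0.22149449] 13.25
```

View pics/c3.png

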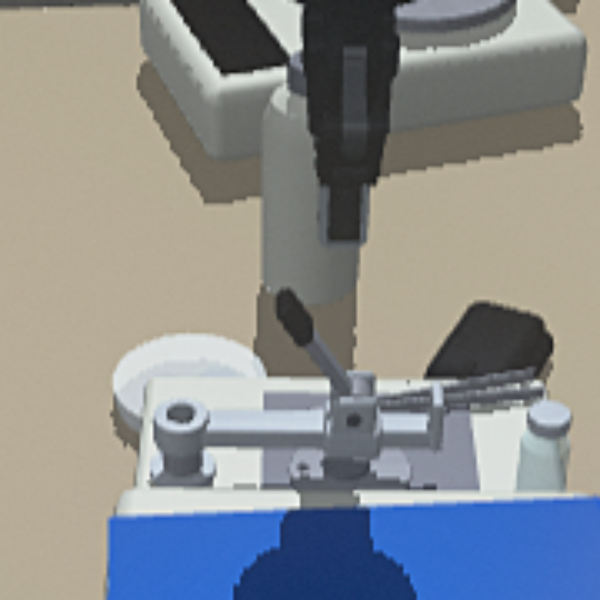

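The strap lies square to the deck with its head (crop 350,425) over the coupon, and it met the stop firmly twice at the same place. The lever is up, with its grip at (293,315). Next I press it down along its arc.

```bash
python3 - <<'E'
from h import *
import cv2
h,sl=.0055,.052
for th in np.linspace(1.15,0,10):
    r=.085-sl*np.cos(th)+h*np.sin(th)+.011; z=.112+sl*np.sin(th)+h*np.cos(th)
    p,o=pose(0,r,0,z); s=robot.line_to(p,o,velocity=.06,f_stop=20)
    print(round(th,2),s,np.round(robot.current_contact_force(),1))
    if s: break
if not s:
    p,o=pose(0,r,0,.112); s=robot.line_to(p,o,velocity=.015,f_stop=12)
print(s,robot.current_tool_pos()[2]-.017,robot.current_contact_force(),robot.current_time_s())
robot.pause(.3)
p,o=pose(0,r,0,.23); robot.line_to(p,o)
im=vision.grab_frame("top");im2=vision.grab_frame("side");
a=np.hstack([cv2.resize(im[120:280,250:410],(400,400)),cv2.resize(im2[150:310,250:410],(400,400))])
cv2.imwrite("pics/c4.png",a[:,:,::-1])
E
```

```text
1.15 False [-0.3 -0.2  0.5]
1.02 False [ 0.4 -0.   0.2]
0.89 False [ 1.3 -0.5 -0. ]
0.77 False [-0.1  0.2  0.4]
0.64 False [1.2 0.  0. ]
0.51 False [ 0.2 -0.1  0.2]
0.38 False [ 0.4 -0.  -0.6]
0.26 False [-0.3 -0.3  0.3]
0.13 False [ 0.5  0.4 -1. ]
0.0 False [0.9 0.3 2.7]
True 0.1174936248433071 [0.14175139 0.12991069 5.24395914] 16.7583
```

View pics/c4.png

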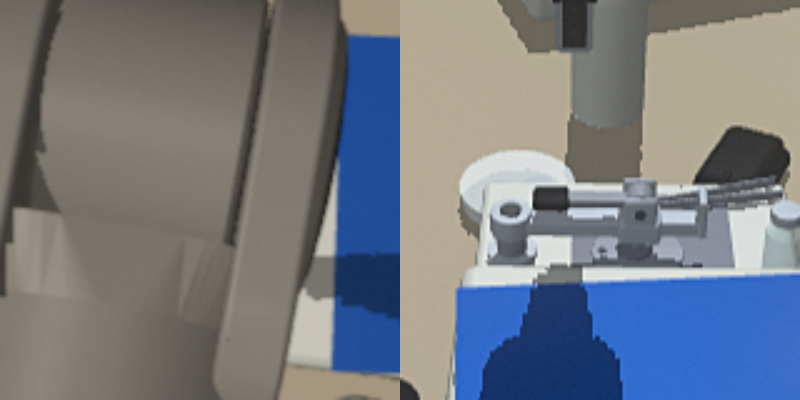

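The lever lies flat along the strap (crop 540–640,195), its stop was met at 117.5 mm, and the arm is still home. The gripper is clear.

```bash
python3 -c "
from h import *
print(workorder.close_job())"
```

```text
the job is handed in; nothing more can be done
None
```

I pushed the pressure arm home against its stop and pressed the cam lever fully down, which should clamp the coupon. The gripper was clear when I handed the job in at about 18 s; I couldn't read the clamping force directly, and no verdict was returned.

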